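# Lift the swollen battery out of the charger with the tongs

### The job

One of the four batteries standing in the charger has swollen: before that battery is moved, slide the charger's rate slider fully home to its off end (the thin end of the wedge mark, on the robot's right). Then take up the kitchen tongs, close their jaws on the bulging sides of the swollen battery, firmly but without crushing it, lift it out of its bay and finish while holding it still in the tongs, its foot at least 70 mm above the top of the charger: do not put it down or let go, I am bringing the fireproof box. Touch that battery with nothing but the tongs, and leave the other batteries and the things on the desk where they are.

Things in the scene. Friction and masses are not known exactly. Their poses are not given: they have to be found in the camera images.
- charger: Light grey 4-bay battery charger, fixed, 194 (x) by 250 (y) mm, yaw within 0.25 rad. Origin on the desk under the middle of its width; x to its back, y to the robot's left along the bays. Control apron x -109 to -30 mm, top 26 mm above the desk; pocket block x -30 to 85 mm, top 40 mm. Bays at x 25, y -87, -29, 29, 87 mm: pockets 50 (x) by 20 (y) mm, open above, floor 22 mm above the desk
- rate_slider (a joint): Charge-rate slider on the charger's apron, in m: 0 = off, its stop at the charger's -y end (robot's right, thin end of the printed wedge); 0.040 = full rate, at the +y end. It slides stiffly (about 2 N) along the charger's y and stays where it is left
- slider_grip (a point): Centre of the slider's dark ribbed grip, 14 mm (x) by 18 mm (y, along its travel), standing on the apron from 27 to 42 mm above the desk; this point is 35 mm above the desk. Axes as the charger's
- swollen_center (a point): Centre (half-way up) of the swollen battery: dark grey pack 46 mm (x) wide, 76 mm tall, foot 16 mm thick (y). Its broad +y and -y sides bulge: 32 mm thick over a patch 28 mm wide and 36 mm tall whose middle is 6 mm above this point. Stands foot down in one bay, 18 mm deep, axes as the charger's; this point is 60 mm, its top 98 mm above the desk
- swollen_pack: The same swollen battery, about 70 to 120 g; origin under the middle of its foot, z up through its top
- pack_a_center (a point): Centre of a sound battery in another bay: same pack but flat-sided, 46 mm (x) by 16 mm (y) by 76 mm tall
- pack_b_center (a point): Centre of another sound battery, the same
- pack_c_center (a point): Centre of another sound battery, the same
- tongs_grip (a point): Where to grip the kitchen tongs: on their middle line, half-way up, 115 mm ahead of the tail hinge, near the centre of mass. They lie on edge, so the arms open and close level; x along them to the jaws, y across. Arms 22 mm tall, 6 mm off the desk; this point is 17 mm above the desk. Sprung open: 58 mm wide outside here, 69 mm gap between the jaws
- tongs_jaws (a point): Middle point between the tongs' jaws, half-way up, 101 mm ahead of the grip place along the tongs' x. Each jaw is 42 mm long (x), 34 mm tall, 6 mm thick
- tongs: Steel tongs, black rubber grips, nylon jaws, 240 mm, 110 g; origin under the tail hinge, x to the jaws, z up. Pressing the arms at the grip place (8 N to start, 10 N closed) shuts the jaws: jaw gap changes 1.9 mm per mm of width there. Gap 32 mm: 39 mm wide there; shut: 24 mm. Let apart, they spring open. A jaw presses with half of the grip beyond that
- tongs_left: The tongs' arm on their +y side, with its jaw; origin under the hinge pin
- tongs_right: The tongs' arm on their -y side, with its jaw; origin under the hinge pin
- scanner: Hand scanner lying flat near the desk's front, 160 by 74 by 26 mm; not to be disturbed
- mug: White mug, 80 mm wide, 92 mm tall; not to be disturbed
- stapler: Dark stapler, 140 by 36 by 50 mm; not to be disturbed
- tape_roll: Roll of packing tape lying flat, 96 mm wide, 48 mm tall; not to be disturbed
- calculator: Desk calculator, 150 by 105 by 24 mm; not to be disturbed
- scissors: Scissors lying flat, about 200 by 84 by 12 mm; not to be disturbed
Things that resemble listed ones, but are neither listed nor needed, are in the scene too. Leave any orange look-alike of the swollen_pack alone.

How it is judged:
By the outcome, as a careful person would: the job done as asked, in the order asked, and still so for the second after the job is handed in, while the arm keeps its last pose, push and grip.
It also fails if it takes over 54 s, if anything falls off the work surface, if the arm or the gripper's body presses on something with over 40 N, if the wrist force passes 120 N, or if a joint passes its speed limit or range.

### The arm

A 6-joint arm with a two-finger parallel gripper is mounted at the origin on the work surface. World frame = base frame: x ahead of the robot, y to its left, z up, the work surface at z = 0. Lengths are in mm, angles in rad, forces in N, time in s.
With the tool pointing down it reaches from about 350 to 775 mm from the base axis. Payload 7.3 kg.
Tool frame: the origin (TCP) lies on the front face of the gripper's body, between the roots of the fingers; the fingertips stand 66 mm ahead of it and the grasp point (between the pads) lies 47 mm ahead of it (bot.tip_extent is the distance from the TCP to the fingertips, in mm); z points along the fingers, y is the line along which they close (so a half turn about z gives the same grasp; the last joint's range is limited). The gripper opens to 92 mm and grips with 3 to 60 N. Pads are 19 mm wide; open, the fingers measure 130 mm over their backs; the gripper's body (75 mm by 190 mm) begins 47 mm behind the grasp point.
Start: joints at [-1.31, 0.342, 1.524, -0, 1.275, -0.146], TCP at [207.75, -482.16, 292.241] pointing down, gripper open.
Joint ranges: [-2.53, 2.53], [-0.77, 2.02], [0.04, 2.7], [-1, 4.14], [0.28, 2.66], [-3.11, 3.11]. Speed limits (rad/s): [2.57, 2.57, 3.14, 3.14, 3.14, 3.14].

### API

Orientations are given as [roll, pitch, yaw] about the fixed x, y, z axes, in that order (R = Rz(yaw) Ry(pitch) Rx(roll)).
In Python, from plant import readout, viewer, order, bot gives the robot as it stands.
- The arm moves only by the shell command python3 -m creep 'ROWS'. ROWS is text: rows parted by semicolons, each of 7 numbers parted by spaces: the shift along the world's x, y, z in m, then the turn, a rotation vector about the world's x, y, z in rad, then the opening in per cent of the stroke, from 0 (shut) to 100 (fully open). A call has 1 to 8 rows; each row shifts and turns the commanded pose from where the row before left it; what a row does not reach is not made up. A row lasts 1/12 s, in which the tool goes at most 41.7 mm and 7.16 degrees, less where a joint would pass 70% of its speed; a pose out of reach is approached as far as the arm can. A call is refused whole if a number of a shift passes 0.0417 or a number of a turn 0.125, either way. A call with a gripper value outside its range is refused whole. The fingers move at their own pace and stop on an object; the grip force is fixed at half the most. Time passes only in rows, so rows that do not move let the fingers close. It gives the time, the measured TCP pose, the force, the opening and the grip force at its end, in the units of the state.
- readout.get_obs(): the state, without advancing time (a new reading comes with each control period).
- viewer.capture(name): name is "side" or "top" or "wrist"; returns the picture (480x640x3 uint8, red, green, blue); there is no depth.
- viewer.camera_info(name): a dict with "fx", "fy", "cx", "cy" (pixels), "origin" and "rotation" of the camera in the world. Camera axes: x right, y up, looking along -z (the intrinsics and any distortion apply to the point x, -y, -z); pixel columns grow to the right and rows downward; lengths in mm; the calibration is good to about 2 mm. A picture is of the moment at which its call begins: read the wrist's pose just before it. camera_info takes no time and is no camera call; for the wrist camera it gives the pose at the moment of the call.
- order.close_job(): hands the job in; it is judged then, once.
The state is a dict: "time": time; "joint_positions": joint angles; "dq": joint speeds; "tau": joint torques, N m; "tool_pos": TCP position; "tcp_rot": TCP orientation; "contact_force": force on the tool from outside, world axes, zero at the start; "moment": the same for the moment, N m; "grip_width": finger opening in mm; "finger_force": force on a finger pad.
Only numpy, scipy, OpenCV 4.12 (cv2) and the standard library are available. Lean on these libraries where they do the work, as an engineer would, in place of code of your own. Each camera call takes 0.05 s, during which the arm holds its last target. There are 200 camera calls.

## Working session

There is one attempt and no reset: what is moved stays moved. The work goes in short steps, Python scripts to look and compute and a shell command to move; the robot and the scene stay as the last step left them, time stands still between calls to the robot, and variables do not carry over. Pictures are saved under pics/ and viewed, at most 10 in all, crops included, and the job is handed in when it is done.

```bash
ls; mkdir -p pics; python3 - <<'E'
from plant import readout, viewer, order, bot
import cv2
o=readout.get_obs();print(o['time'],o['tool_pos'],o['tcp_rot'],o['grip_width'])
for n in ("top","side"):
    cv2.imwrite(f"pics/{n}0.png",viewer.capture(n)[:,:,::-1]);print(n,viewer.camera_info(n))
E
```

```text
pics
0.0 [ 207.66593592 -481.84103312  291.54208606] [-3.14003991e+00 -2.39942536e-04  4.06799898e-01] 91.95031596322511
top {'fx': 568.544019305953, 'fy': 568.544019305953, 'cx': 326.70893055341736, 'cy': 238.0505150448544, 'origin': array([ 371.35226283,   -5.14801965, 1467.17935869]), 'rotation': array([ 0.12219541,  0.00718839, -1.60114438])}
side {'fx': 484.4003177511002, 'fy': 484.4003177511002, 'cx': 316.2171579689019, 'cy': 231.13580636983932, 'origin': array([ 431.99774216, -706.67110785,  705.01849386]), 'rotation': array([ 0.84225029,  0.0025889 , -0.19301231])}
```

View pics/top0.png

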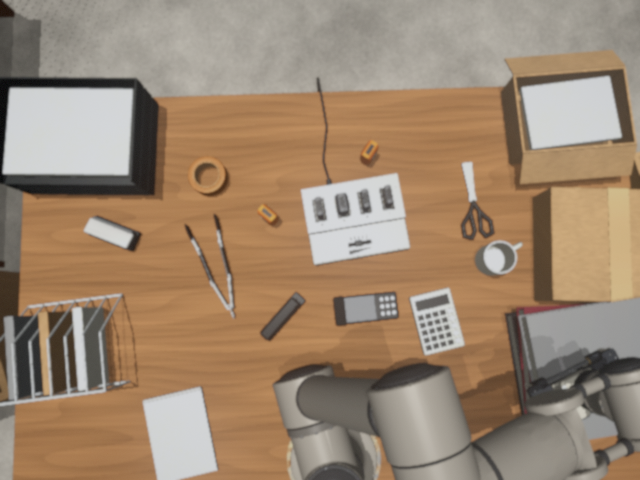

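View pics/side0.png

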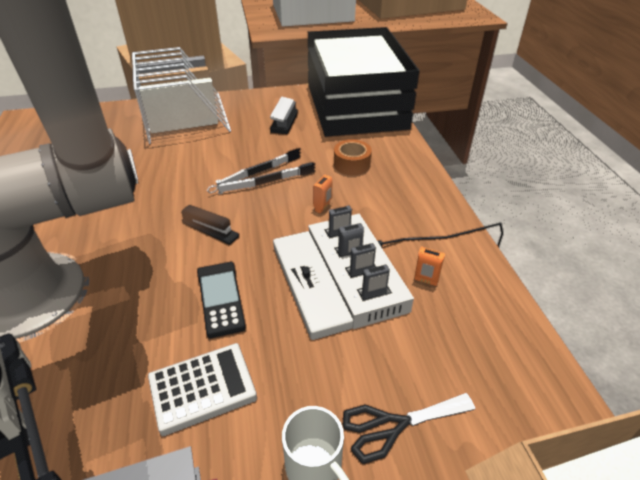

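The top view shows the charger around (355,218), with packs at (320,209), (342,204), (364,200) and (388,196). The slider is near (360,243). The tongs have their hinge at (233,315) and jaws at (188,230) and (216,217). The orange decoys are at (370,150) and (267,214).

```bash
cat > h.py <<'E'
import numpy as np, cv2
from scipy.spatial.transform import Rotation as R
from plant import readout, viewer, order, bot
def ray(ci,px):
    px=np.atleast_2d(np.array(px,float))
    d=np.c_[(px[:,0]-ci['cx'])/ci['fx'],-(px[:,1]-ci['cy'])/ci['fy'],-np.ones(len(px))]
    return np.array(ci['origin']),R.from_euler('xyz',ci['rotation']).apply(d)
def plane(ci,px,z):
    o,d=ray(ci,px); return o+d*((z-o[2])/d[:,2])[:,None]
def proj(ci,P):
    p=R.from_euler('xyz',ci['rotation']).inv().apply(np.atleast_2d(P)-np.array(ci['origin']))
    return np.c_[ci['cx']+ci['fx']*p[:,0]/-p[:,2],ci['cy']-ci['fy']*p[:,1]/-p[:,2]]
E
python3 - <<'E'
from h import *
t=cv2.imread('pics/top0.png');s=cv2.imread('pics/side0.png')
a=cv2.resize(t[165:275,290:420],None,fx=5,fy=5,interpolation=cv2.INTER_CUBIC)[:,:]
b=cv2.resize(s[195:345,265:415],(550,550),interpolation=cv2.INTER_CUBIC)
c=np.zeros((550,800,3),np.uint8);c[:310,:366]=cv2.resize(a,(366,310));c[:434,366:800]=cv2.resize(b,(434,434))
cv2.imwrite('pics/c1.png',c[:434])
ci=viewer.camera_info('top')
hsv=cv2.cvtColor(t,cv2.COLOR_BGR2HSV)
m=((hsv[...,1]<40)&(hsv[...,2]>140)).astype(np.uint8);m[:, :295]=0;m[:,415:]=0;m[:170]=0;m[270:]=0
cs,_=cv2.findContours(cv2.morphologyEx(m,cv2.MORPH_CLOSE,np.ones((15,15))),0,2)
k=max(cs,key=cv2.contourArea);r=cv2.minAreaRect(k);bx=cv2.boxPoints(r);print(bx)
for z in (26,40): print(z,plane(ci,bx,z).round(1).tolist())
# tongs
d=((hsv[...,2]<70)).astype(np.uint8)
print('tongs hinge,jawsL,R',plane(ci,[[233,315],[188,230],[216,217]],17).round(1).tolist())
print('slider',plane(ci,[[360,243]],35).round(1)); print('packs',plane(ci,[[319,200],[341,196],[363,192],[387,188]],98).round(1).tolist())
E
```

```text
[[299.8642  188.71927]
 [397.51923 171.73578]
 [410.7743  247.9523 ]
 [313.11926 264.9358 ]]
26 [[679.0, 65.2, 26.0], [715.7, -188.6, 26.0], [516.5, -213.3, 26.0], [480.9, 36.4, 26.0]]
40 [[676.0, 64.5, 40.0], [712.4, -186.9, 40.0], [515.1, -211.3, 40.0], [479.8, 36.0, 40.0]]
tongs hinge,jawsL,R [[361.0, 242.9, 17.0], [581.8, 356.8, 17.0], [613.4, 284.3, 17.0]]
slider [[532.2 -84.1  35. ]]
packs [[634.1, 15.6, 98.0], [642.3, -38.5, 98.0], [650.5, -92.7, 98.0], [658.6, -151.9, 98.0]]
```

View pics/c1.png

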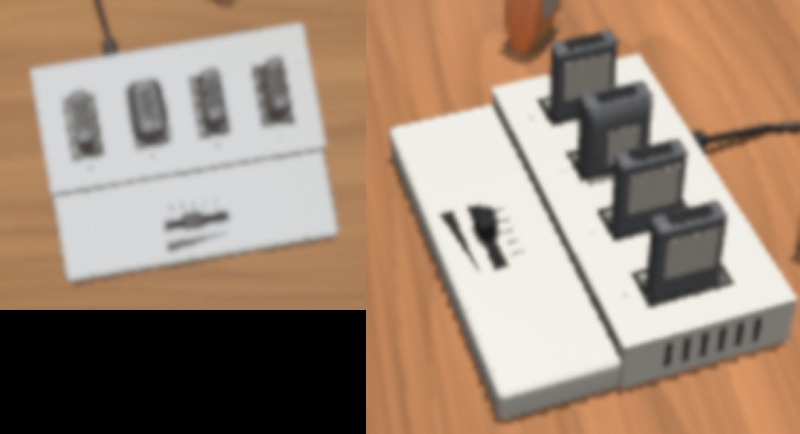

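The swollen pack is the second from the robot's left, at top-view pixel (342,204), or bay y=+29. It is visibly thicker than the flat packs at (320,209), (364,200) and (388,196). The orange decoys at (370,150) and (267,214) are rejected. The slider grip is at about (358,242). The charger origin is at about (608,-73) with yaw about 0.142. I'm moving above the slider.

```bash
python3 -m creep '0.024 0.033 0 0 0 -0.088 0;0.024 0.033 0 0 0 -0.088 0;0.024 0.033 0 0 0 -0.088 0;0.024 0.033 0 0 0 0 0;0.024 0.033 0 0 0 0 0;0.024 0.033 0 0 0 0 0;0.024 0.033 0 0 0 0 0;0.024 0.033 0 0 0 0 0'; python3 -m creep '0.024 0.033 0 0 0 0 0;0.024 0.033 0 0 0 0 0;0.024 0.033 0 0 0 0 0;0.024 0.033 0 0 0 0 0;0 0 0 0 0 0 0;0 0 0 0 0 0 0'
python3 - <<'E'
from h import *
o=readout.get_obs();ci=viewer.camera_info('wrist');im=viewer.capture('wrist');print(o['tool_pos'],o['tcp_rot'],o['contact_force'],ci)
cv2.imwrite('pics/w1.png',im[:,:,::-1])
E
```

```text
time: 0.77
tool_pos: [400.4, -216.3, 292.1]
tcp_rot: [-3.141, 0.0, 0.143]
contact_force: [1.5, -1.1, 0.4]
grip_width: 43.0
finger_force: 0.0
time: 1.27
tool_pos: [496.3, -84.2, 291.6]
tcp_rot: [-3.141, 0.001, 0.147]
contact_force: [0.2, 0.4, -0.6]
grip_width: 3.1
finger_force: 0.0
[496.29266753 -84.23240558 291.60151357] [-3.14122576e+00  1.17791056e-03  1.47158826e-01] [ 0.19383495  0.39658081 -0.59277057] {'fx': 432.1369273737503, 'fy': 432.1369273737503, 'cx': 322.3548463282096, 'cy': 238.419988646308, 'origin': array([579.38781502, -71.85781809, 385.03208729]), 'rotation': array([-3.16324797e-01,  5.71846381e-04, -1.42307558e+00])}
```

View pics/w1.png

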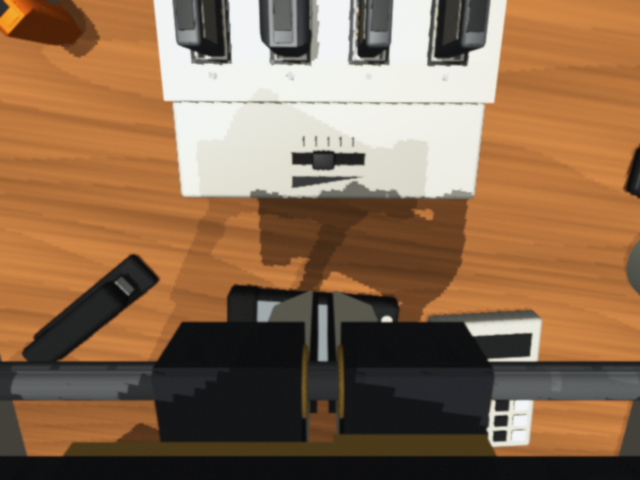

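The wrist view shows the slider grip at (323,160) on a track from 292 to 365, with the thin end of the wedge at the right. The charger's front corners are at (181,197) and (474,196). The second pack from the left, at (287,25), is the bulging one.

```bash
python3 - <<'E'
from h import *
ci=viewer.camera_info('wrist')
f=plane(ci,[[181,197],[474,196]],26);s=plane(ci,[[323,157]],42)[0]
e=plane(ci,[[292,158],[365,158]],27)
yv=(f[0]-f[1])[:2];L=np.hypot(*yv);yv/=L;xv=np.array([yv[1],-yv[0]])
O=f[:,:2].mean(0)+109*xv
loc=lambda p:[round((p[:2]-O)@xv,1),round((p[:2]-O)@yv,1)]
print('L',L,'O',O,'yaw',np.arctan2(-yv[0],yv[1]),'slider',s,loc(s),'track',loc(e[0]),loc(e[1]))
bl=plane(ci,[[164,101],[494,102]],40);print([loc(p) for p in bl])
pk=plane(ci,[[209,63],[291,63],[369,63],[449,63]],40);print([loc(p) for p in pk])
E
```

```text
L 248.30123263249968 O [607.77546768 -72.89577402] yaw 0.14910379285210623 slider [534.33773227 -80.22353406  42.        ] [np.float64(-73.7), np.float64(3.7)] track [np.float64(-76.4), np.float64(29.1)] [np.float64(-76.6), np.float64(-30.9)]
[[np.float64(-31.3), np.float64(124.5)], [np.float64(-32.9), np.float64(-126.7)]]
[[np.float64(-4.6), np.float64(88.0)], [np.float64(-4.8), np.float64(27.2)], [np.float64(-5.0), np.float64(-30.7)], [np.float64(-5.2), np.float64(-90.0)]]
```

```bash
python3 -m creep '0.016 0.021 -0.020 0 0 0 0;0.016 0.021 -0.025 0 0 0 0;0 0 -0.03 0 0 0 0;0 0 -0.03 0 0 0 0;0 0 -0.03 0 0 0 0;0 0 -0.03 0 0 0 0;0 0 -0.02 0 0 0 0;0 0 -0.009 0 0 0 0'; python3 -m creep '0 0 0 0 0 0 0; 0.0012 -0.008 0 0 0 0 0; 0.0006 -0.004 0 0 0 0 0;0.0006 -0.004 0 0 0 0 0;0 0 0 0 0 0 0';python3 -m creep '0.0006 -0.004 0 0 0 0 0;0.0006 -0.004 0 0 0 0 0;0.0006 -0.004 0 0 0 0 0;0 0 0 0 0 0 0'
```

```text
time: 1.98
tool_pos: [525.6, -45.5, 95.5]
tcp_rot: [-3.14, 0.005, 0.14]
contact_force: [-0.9, 0.2, -0.3]
grip_width: 0.3
finger_force: 0.0
time: 2.4
tool_pos: [531.0, -61.4, 99.6]
tcp_rot: [3.14, -0.003, 0.142]
contact_force: [-0.2, -0.6, 0.2]
grip_width: 0.4
finger_force: 0.3
time: 2.73
tool_pos: [532.7, -73.0, 99.1]
tcp_rot: [3.14, -0.002, 0.143]
contact_force: [0.6, 1.2, 4.2]
grip_width: 0.4
finger_force: 2.1
```

```bash
python3 -m creep '0.0004 -0.003 0 0 0 0 0;0 0 0 0 0 0 0';python3 -m creep '0.0004 -0.003 0 0 0 0 0;0 0 0 0 0 0 0'
python3 - <<'E'
from h import *
t=viewer.capture('side')[:,:,::-1];w=viewer.capture('wrist')[:,:,::-1]
c=np.zeros((480,800,3),np.uint8);c[:400,:400]=cv2.resize(t[210:310,250:350],(400,400),interpolation=cv2.INTER_CUBIC);c[:300,400:]=cv2.resize(w,(400,300))
cv2.imwrite('pics/p1.png',c)
E
```

```text
time: 2.9
tool_pos: [533.0, -75.8, 99.1]
tcp_rot: [3.141, -0.002, 0.143]
contact_force: [0.3, 1.4, 6.4]
grip_width: 0.6
finger_force: 2.3
time: 3.07
tool_pos: [533.5, -78.7, 99.1]
tcp_rot: [3.141, -0.002, 0.143]
contact_force: [0.3, 1.1, 5.0]
grip_width: 0.2
finger_force: 2.4
```

View pics/p1.png

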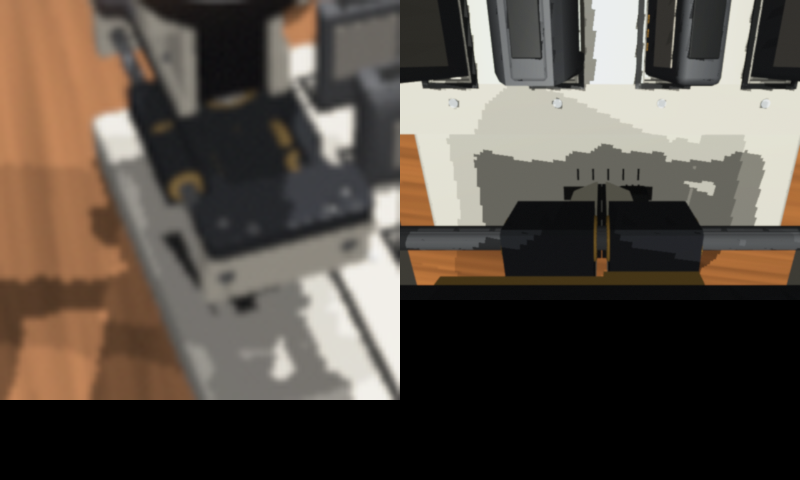

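```bash
python3 -m creep '0.0004 -0.003 0 0 0 0 0;0 0 0 0 0 0 0';python3 -m creep '0.0004 -0.003 0 0 0 0 0;0 0 0 0 0 0 0';python3 -m creep '0.0003 -0.002 0 0 0 0 0;0 0 0 0 0 0 0'
```

```text
time: 3.33
tool_pos: [533.9, -81.7, 99.1]
tcp_rot: [3.141, -0.002, 0.143]
contact_force: [1.0, 2.1, 5.0]
grip_width: 0.9
finger_force: 2.3
time: 3.5
tool_pos: [534.1, -83.2, 99.1]
tcp_rot: [-3.14, -0.002, 0.142]
contact_force: [0.8, 7.9, 7.6]
grip_width: 0.1
finger_force: 5.8
time: 3.67
tool_pos: [534.1, -83.8, 99.1]
tcp_rot: [-3.138, -0.001, 0.142]
contact_force: [1.5, 16.5, 9.2]
grip_width: 0.2
finger_force: 8.8
```

The push force jumped to 16 N, so the slider has reached its stop. I'm backing off, rising, and moving over to the tongs with a look on the way.

```bash
python3 -m creep '-0.0010 0.007 0.005 0 0 0 0;0 0 0.04 0 0 0 0;0 0 0.04 0 0 0 0;0 0 0.04 0 0 0 0;0 0 0.035 0 0 0 0;0 0 0.03 0 0 0 0;-0.02 -0.01 0 0 0 0 0;0 0 0 0 0 0 0'; python3 - <<'E'
from h import *
ci=viewer.camera_info('wrist');w=viewer.capture('wrist')[:,:,::-1]
cv2.imwrite('pics/w2.png',w)
P=[608,-73];y=.147
def W(x,yy,z):return [P[0]+x*np.cos(y)-yy*np.sin(y),P[1]+x*np.sin(y)+yy*np.cos(y),z]
u=proj(ci,[W(-74.5,0,35)])[0].astype(int);print(u,proj(ci,[W(-74.5,-20,42),W(-74.5,3.7,42)]))
c=w[max(0,u[1]-60):u[1]+60,u[0]-80:u[0]+80];cv2.imwrite('pics/w2c.png',cv2.resize(c,None,fx=3,fy=3))
E
python3 -m creep '-0.009 0.033 0 0 0 0.022 100;-0.009 0.037 0 0 0 0.022 100;-0.009 0.037 0 0 0 0.022 100;-0.009 0.037 0 0 0 0.022 100;-0.009 0.037 0 0 0 0.022 100;-0.009 0.037 0 0 0 0.022 100;-0.009 0.037 0 0 0 0.022 100;-0.009 0.037 0 0 0 0.022 100';python3 -m creep '-0.009 0.037 0 0 0 0 100;-0.002 0.02 0 0 0 0 100;0 0 0 0 0 0 100'
python3 - <<'E'
from h import *
ci=viewer.camera_info('wrist');w=viewer.capture('wrist')[:,:,::-1]
c=cv2.imread('pics/w2c.png');k=np.zeros((480,800,3),np.uint8);k[:360,:480]=w[:0:-1][::-1][:360,80:560] if 0 else w[:360,100:580];k[:240,480:]=cv2.resize(c,(320,240))
cv2.imwrite('pics/w3.png',w);cv2.imwrite('pics/k.png',w);cv2.imwrite('pics/k2.png',k)
import json;json.dump({a:np.array(b).tolist() for a,b in ci.items()},open('ci3.json','w'))
E
```

```text
time: 4.33
tool_pos: [511.4, -90.3, 290.3]
tcp_rot: [3.139, -0.002, 0.143]
contact_force: [-0.0, 0.5, -0.5]
grip_width: 0.1
finger_force: 0.0
[317 176] [[342.96526676 177.73129292]
 [313.17919875 177.86082075]]
time: 5.05
tool_pos: [440.0, 204.6, 287.2]
tcp_rot: [3.141, 0.002, 0.32]
contact_force: [1.4, 0.0, 0.1]
grip_width: 49.0
finger_force: 0.0
time: 5.3
tool_pos: [428.7, 263.5, 287.0]
tcp_rot: [-3.141, 0.002, 0.323]
contact_force: [-0.1, 0.3, -0.1]
grip_width: 69.4
finger_force: 0.0
```

View pics/k2.png

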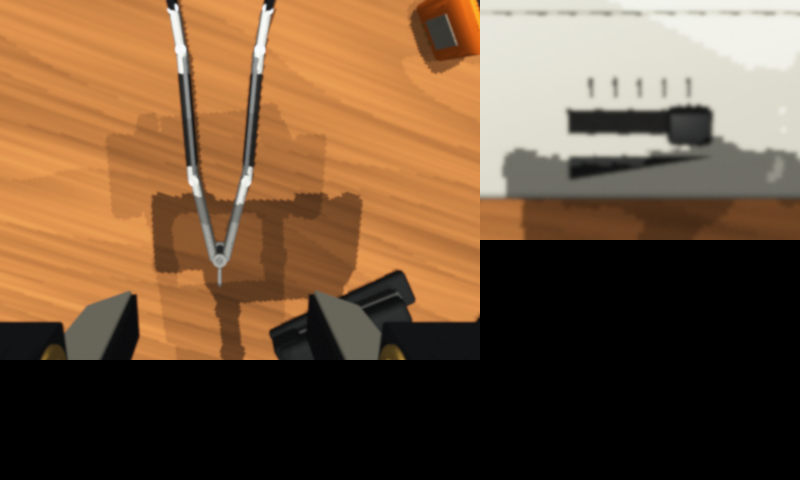

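The crop shows the grip at the thin end of the track, so the slider is off. In the wrist picture the tongs' hinge is at (319,260), and the arms are at (272,8) and (369,8). The stapler lies behind the hinge.

```bash
python3 - <<'E'
from h import *
import json
ci=json.load(open('ci3.json'))
h=plane(ci,[[319,260]],28)[0];a=plane(ci,[[294,181],[346,181],[280,50],[362,50]],28)
m=(a[2]+a[3])/2;d=(m-h)[:2];u=d/np.hypot(*d);print(h,a.round(1).tolist(),'yaw',np.arctan2(u[1],u[0]),np.hypot(*d))
m1=(a[0]+a[1])/2;print('mid1',(m1-h)[:2],'grip',h[:2]+115*u,'st',plane(ci,[[370,330],[500,275]],50))
print(readout.get_obs()['tool_pos'],readout.get_obs()['tcp_rot'])
E
```

```text
[379.02632678 250.33596771  28.        ] [[438.4, 291.8, 28.0], [452.1, 251.2, 28.0], [529.8, 331.4, 28.0], [549.4, 273.0, 28.0]] yaw 0.312372370412731 168.7248514644136
mid1 [66.21989531 21.17163073] grip [488.46115231 285.67743005] st [[339.70272788 190.577332    50.        ]
 [422.19121419 106.6971671   50.        ]]
[429.18702749 261.57310526 287.02252404] [3.14119375e+00 2.15746276e-03 3.22454102e-01]
```

```bash
python3 -m creep '0.030 0.012 -0.03 0 0 -0.01 100;0.029 0.012 -0.03 0 0 0 100;0 0 -0.04 0 0 0 100;0 0 -0.04 0 0 0 100;0 0 -0.03 0 0 0 100;0 0 -0.025 0 0 0 100;0 0 -0.015 0 0 0 100;0 0 0 0 0 0 100'; python3 -m creep '0 0 0 0 0 0 100;0 0 0 0 0 0 100'
```

```text
time: 6.02
tool_pos: [484.3, 280.4, 76.8]
tcp_rot: [3.14, 0.009, 0.307]
contact_force: [0.2, -0.9, -0.0]
grip_width: 92.0
finger_force: 0.0
time: 6.18
tool_pos: [486.9, 282.3, 81.9]
tcp_rot: [3.141, -0.001, 0.308]
contact_force: [0.4, -0.8, 0.5]
grip_width: 91.9
finger_force: 0.0
```

```bash
python3 -m creep '0.0015 0.003 -0.006 0 0 0 100;0 0 -0.005 0 0 0 100;0 0 0 0 0 0 54;0 0 0 0 0 0 54;0 0 0 0 0 0 54;0 0 0 0 0 0 54;0 0 0 0 0 0 54;0 0 0 0 0 0 54'; python3 -m creep '0 0 0 0 0 0 54;0 0 0 0 0 0 54'
```

```text
time: 6.85
tool_pos: [487.7, 285.8, 70.3]
tcp_rot: [3.142, -0.001, 0.309]
contact_force: [0.3, -0.0, 0.7]
grip_width: 56.8
finger_force: 8.0
time: 7.02
tool_pos: [487.8, 285.8, 70.3]
tcp_rot: [3.142, -0.001, 0.309]
contact_force: [1.0, 0.6, 0.9]
grip_width: 50.0
finger_force: 8.7
```

```bash
python3 -m creep '0 0 0.01 0 0 0 54;0 0 0.02 0 0 0 54;0 0 0.03 0 0 0 54;0 0 0.035 0 0 0 54;0 0 0.035 0 0 0 54;0 0 0.03 0 0 0 54;0 0 0 0 0 0 54'; python3 -m creep '0.002 -0.015 0 0 0 -0.02 54;0.004 -0.03 0 0 0 -0.02 54;0.004 -0.035 0 0 0 -0.02 54;0.005 -0.035 0 0 0 -0.02 54;0.005 -0.035 0 0 0 -0.02 54;0.005 -0.035 0 0 0 -0.02 54;0.005 -0.035 0 0 0 -0.02 54;0.005 -0.035 0 0 0 -0.02 54';python3 -m creep '0.005 -0.035 0 0 0 0 54;0.003 -0.03 0 0 0 0 54;0.002 -0.02 0 0 0 0 54;0 0 0 0 0 0 54;0 0 0 0 0 0 54'
python3 - <<'E'
from h import *
import json
o=readout.get_obs();ci=viewer.camera_info('wrist');w=viewer.capture('wrist')[:,:,::-1]
print(o['tool_pos'],o['tcp_rot'])
cv2.imwrite('pics/w4.png',w)
json.dump({a:np.array(b).tolist() for a,b in ci.items()},open('ci4.json','w'))
E
```

```text
time: 7.6
tool_pos: [489.6, 286.7, 237.4]
tcp_rot: [-3.141, -0.012, 0.309]
contact_force: [1.2, 0.0, -1.1]
grip_width: 50.1
finger_force: 8.1
time: 8.27
tool_pos: [521.9, 29.1, 229.9]
tcp_rot: [-3.141, 0.001, 0.148]
contact_force: [0.6, -0.1, -0.7]
grip_width: 49.5
finger_force: 8.1
time: 8.68
tool_pos: [532.1, -55.2, 229.7]
tcp_rot: [-3.141, 0.001, 0.146]
contact_force: [-0.1, -0.4, -1.6]
grip_width: 49.6
finger_force: 8.1
[532.07902587 -55.15786438 229.71102557] [-3.14097050e+00  1.15104078e-03  1.46386169e-01]
```

View pics/w4.png

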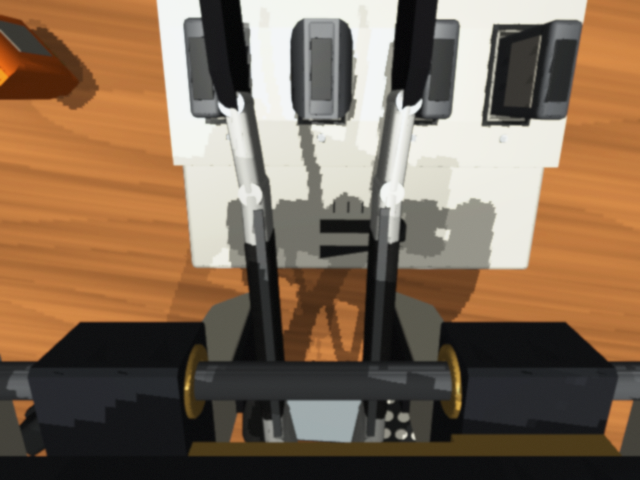

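Jaws are in view with inner edges near (247,90) and (393,90). The swollen pack is centred between them at (322,70).

```bash
python3 - <<'E'
from h import *
import json
ci=json.load(open('ci4.json'));y=.147
xv=np.array([np.cos(y),np.sin(y)]);yv=np.array([-xv[1],xv[0]])
f=plane(ci,[[193,268],[527,267]],26);O=f[:,:2].mean(0)+109*xv
v=(f[0]-f[1])[:2];print('O',O,'yaw',np.arctan2(-v[0],v[1]),np.hypot(*v))
loc=lambda p,O=O:[round(float((p[:2]-O)@xv),1),round(float((p[:2]-O)@yv),1)]
for n,p,z in (('pack',[[322,66]],98),('jaw',[[247,90],[393,90]],193.7),('jawfar',[[240,5],[397,5]],193.7),('tcp',None,0)):
    if p is None: print(n,loc(np.array([532.1,-55.2])));continue
    print(n,[loc(q) for q in plane(ci,p,z)])
E
```

```text
O [608.44983988 -71.66558807] yaw 0.150491635606194 247.0237755978192
pack [[25.2, 27.9]]
jaw [[12.8, 49.0], [12.8, 7.6]]
jawfar [[34.3, 49.7], [34.3, 7.6]]
tcp [-73.1, 27.5]
```

```bash
python3 -m creep '-0.003 0 -0.01 0 0 0 54;0 0 -0.02 0 0 0 54;0 0 -0.02 0 0 0 54;0 0 -0.02 0 0 0 54;0 0 -0.015 0 0 0 54;0 0 -0.012 0 0 0 54;0 0 -0.008 0 0 0 54;0 0 -0.004 0 0 0 54'; python3 -m creep '0 0 0 0 0 0 54;0 0 0 0 0 0 54'
python3 - <<'E'
from h import *
w=viewer.capture('wrist')[:,:,::-1];s=viewer.capture('side')[:,:,::-1]
c=np.zeros((480,800,3),np.uint8);c[:300,:400]=cv2.resize(w,(400,300));c[:400,400:]=cv2.resize(s[170:320,270:420],(400,400),interpolation=cv2.INTER_CUBIC)
cv2.imwrite('pics/p5.png',c)
E
```

```text
time: 9.4
tool_pos: [529.0, -53.0, 120.0]
tcp_rot: [-3.141, 0.002, 0.15]
contact_force: [0.6, -0.5, -1.3]
grip_width: 49.8
finger_force: 8.1
time: 9.57
tool_pos: [529.8, -53.9, 121.5]
tcp_rot: [3.141, -0.0, 0.149]
contact_force: [0.1, 0.7, -0.4]
grip_width: 49.8
finger_force: 8.1
```

View pics/p5.png

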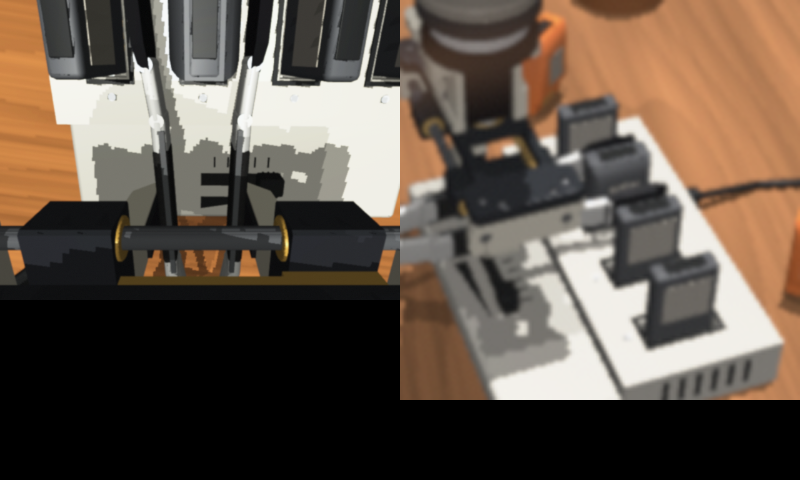

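The jaws straddle the swollen pack, with arms at (152,60) and (250,60) and the pack at about 202. The neighbouring packs are clear. I'm closing in steps.

```bash
python3 -m creep '0 0 -0.002 0 0 0 48;0 0 0 0 0 0 46;0 0 0 0 0 0 44;0 0 0 0 0 0 44';python3 -m creep '0 0 0 0 0 0 42;0 0 0 0 0 0 42'; python3 -m creep '0 0 0 0 0 0 40;0 0 0 0 0 0 40;0 0 0 0 0 0 40'
```

```text
time: 10.0
tool_pos: [529.6, -54.5, 119.3]
tcp_rot: [3.141, -0.0, 0.149]
contact_force: [-0.0, -0.9, 0.1]
grip_width: 40.8
finger_force: 10.6
time: 10.17
tool_pos: [529.6, -54.3, 119.2]
tcp_rot: [3.142, -0.0, 0.149]
contact_force: [-0.6, -0.2, 0.0]
grip_width: 39.1
finger_force: 30.0
time: 10.42
tool_pos: [529.6, -54.3, 119.2]
tcp_rot: [3.141, -0.0, 0.149]
contact_force: [-0.2, -0.5, 0.9]
grip_width: 39.3
finger_force: 30.0
```

```bash
python3 -m creep '0 0 0.004 0 0 0 40;0 0 0.006 0 0 0 40;0 0 0.008 0 0 0 40;0 0 0.01 0 0 0 40;0 0 0.012 0 0 0 40;0 0 0.015 0 0 0 40;0 0 0.015 0 0 0 40;0 0 0.015 0 0 0 40'; python3 -m creep '0 0 0.015 0 0 0 40;0 0 0.012 0 0 0 40;0 0 0.008 0 0 0 40;0 0 0.004 0 0 0 40;0 0 0 0 0 0 40;0 0 0 0 0 0 40;0 0 0 0 0 0 40'
python3 - <<'E'
from h import *
w=viewer.capture('wrist')[:,:,::-1];s=viewer.capture('side')[:,:,::-1]
c=np.zeros((480,800,3),np.uint8);c[:300,:400]=cv2.resize(w,(400,300));c[:400,400:]=cv2.resize(s[130:320,230:420],(400,400),interpolation=cv2.INTER_CUBIC)
cv2.imwrite('pics/p6.png',c);cv2.imwrite('pics/s6.png',s)
E
```

```text
time: 11.08
tool_pos: [529.5, -54.3, 205.8]
tcp_rot: [3.141, -0.001, 0.149]
contact_force: [-0.3, -0.5, -2.2]
grip_width: 39.6
finger_force: 30.0
time: 11.67
tool_pos: [529.1, -54.2, 242.4]
tcp_rot: [-3.141, 0.001, 0.149]
contact_force: [0.4, 0.7, -1.9]
grip_width: 39.3
finger_force: 30.0
```

View pics/p6.png

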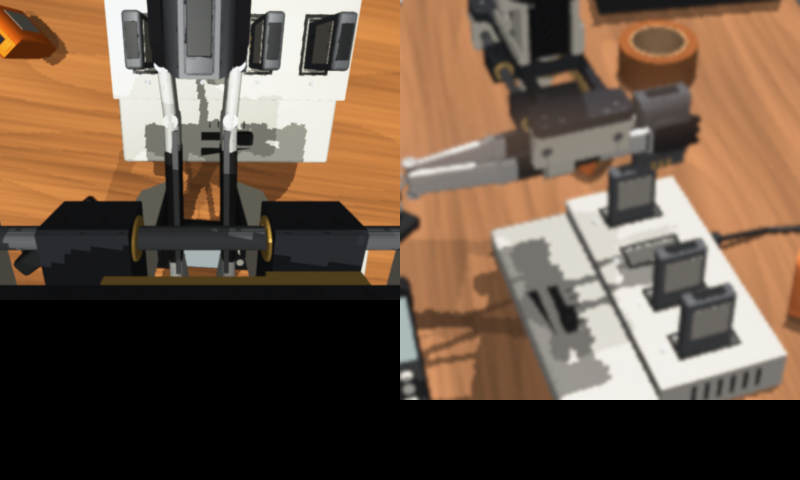

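The battery is held level in the tongs. Its bay is empty and the other three packs and the slider are in place. The lift was 123 mm, so the foot is about 105 mm above the charger top.

```bash
python3 -m creep '0 0 0 0 0 0 40;0 0 0 0 0 0 40;0 0 0 0 0 0 40;0 0 0 0 0 0 40;0 0 0 0 0 0 40;0 0 0 0 0 0 40'; python3 - <<'E'
from h import *
s0=cv2.imread('pics/s6.png');s=viewer.capture('side')[:,:,::-1]
print('diff',np.abs(s.astype(int)-s0)[130:320,230:420].max())
ci=viewer.camera_info('side');o,d=ray(ci,[[353.5,213]]);print('foot z', (o+d[0]*((629-o[0])/d[0][0])) , (o+d[0]*((-41-o[1])/d[0][1])))
print(order.close_job())
E
```

```text
time: 12.27
tool_pos: [529.5, -54.3, 243.1]
tcp_rot: [3.142, -0.0, 0.149]
contact_force: [-0.1, -0.1, -1.6]
grip_width: 39.1
finger_force: 30.0
diff 41
foot z [629.         -47.41837149 138.35890903] [630.91798017 -41.         132.84200857]
the job is handed in; nothing more can be done
None
```

The slider is at its off stop, and the swollen battery is held level in the tongs with its foot about 95 mm above the charger top. I handed the job in at about 12 s, and the hand-in call returned no verdict.

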